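# Put the stray couplings back in their tin

## Robot

A 7-joint arm with a two-finger parallel gripper is mounted at the origin on the work surface. World frame = base frame: x ahead of the robot, y to its left, z up, the work surface at z = 0. Lengths are in mm, angles in rad, forces in N, time in s.
With the tool pointing down it reaches from about 400 to 900 mm from the base axis. Payload 5.6 kg.
Tool frame: the origin (TCP) lies midway between the tips of the shut fingers; the grasp point (between the pads) lies 19 mm behind it; x points along the fingers, y is the direction in which the jaws open and shut, and the axes are right-handed (so a half turn about x gives the same grasp; the last joint's range is limited). The gripper opens to 92 mm and grips with 3 to 60 N. Pads are 20 mm wide; open, the fingers measure 128 mm over their backs; the gripper's body (75 mm by 189 mm) begins 69 mm behind the grasp point.
Start: joints at [-1.206, 0.468, -0.012, 1.603, 0.006, 1.071, -0.056], TCP at [257.824, 596.687, 214.592] pointing down, gripper open.
Joint ranges: [-2.53, 2.53], [-0.31, 2.02], [-1.57, 1.55], [0.28, 2.44], [-1.29, 4.43], [0.15, 1.84], [-2.92, 2.92]. Speed limits (rad/s): [2.57, 2.57, 3.14, 3.14, 3.14, 3.14, 3.14].

## Interface

Orientations are given as a rotation vector (axis times angle).
In Python, from cell import robot, grip, kin, viewer gives the robot as it stands. Calls block until the motion is done:
- robot.movep(position, orientation): joint-space move of the TCP to a pose.
- robot.servo_line(position, feed=150, rotation=None): straight line of the TCP; rotation=None keeps the orientation; feed is the mean speed in mm/s.
- robot.goto_joints(angles): joint-space move.
- grip(opening, newtons=None): opening from 0.0 (shut) to 1.0 (fully open); newtons is the grip in N (None keeps the last); returns when the fingers have stopped.
- robot.hold(seconds).
- kin.ik(position, orientation): joint angles nearest the present ones, or None.
- robot.observe(): the state.
- viewer.read_camera(name): name is "scene" or "top" or "wrist"; returns the picture (480x640x3 uint8, red, green, blue); there is no depth.
- viewer.camera_info(name): a dict with "camera_matrix" (3x3 intrinsics, pixels), "R" (3x3) and "t" (3): a world point X has camera coordinates R X + t. Camera axes: x right, y down, z forward; pixel columns grow to the right and rows downward; lengths in mm; the calibration is good to about 2 mm. A picture is of the moment at which its call begins: read the wrist's pose just before it. camera_info takes no time and is no camera call; for the wrist camera it gives the pose at the moment of the call.
A pose or a line that the arm cannot do raises robot.IKError and nothing moves.
- robot.job_done(): hands the job in, once; it reports no verdict.
Trained networks look in the newest picture that a camera, given by its name, has taken for a name from the list of things; names that differ only in an ending like _2 or _b are one class to them, and where a whole thing is asked for, a point or a joint stands for the part that bears it (a point fixed in the world has none). Each returns a list of dicts, best first, with "confidence" (0 to 1); they miss things now and then, are a little off and sometimes report something else, mostly with a low value. They report only what shows in the picture. A call takes as long as a camera call. They do not tell look-alikes from the thing itself.
- viewer.silhouettes(name, camera): "mask" (480x640 bool, what is visible of it).
- viewer.pinpoint(name, camera): "at" ([x, y, z] in mm, in the coordinates of the camera as it stood for that picture, good to about 4 mm: a listed point, or the origin of a listed thing).
The state is a dict: "t": time; "joints": joint angles; "joint_velocities": joint speeds; "joint_torque": joint torques, N m; "tcp_pos": TCP position; "tcp_rot": TCP orientation; "contact_force": force on the tool from outside, world axes, zero at the start; "wrist_torque": the same for the moment, N m; "grip_width": opening from 0.0 (shut) to 1.0 (fully open).
Only numpy, scipy, OpenCV 4.12 (cv2) and the standard library are available. Lean on these libraries where they do the work, as an engineer would, in place of code of your own. Each camera call takes 0.05 s, during which the arm holds its last target.

## Task

Fold the bifold door of the fittings bay right back by pushing it at its fold hinge, then open the tins one at a time, never two open at once, to find the one that already holds a brass hexagonal coupling, swinging its lid well up. Put every loose brass coupling from the bench into that tin and leave the contents of all tins where they belong. Close the tins, and only then push the bifold door flat shut again; do not disturb the other things on the bench.

Things in the scene. Friction and masses are not known exactly. Their poses are not given: they have to be found in the camera images.
- bay: Open-topped plywood fittings bay on the bench, 350 mm wide (y), 200 mm deep (x), 55 mm tall side walls, 120 mm back, closed in front by the bifold door. Fixed. Origin at bench level in the middle of the door's track; its x axis points into the bay (away from the robot at yaw 0), y to its left along the track. The track's two ends are at y = +160 and -160 mm.
- door (a joint): Bifold door angle q, rad: 0 flat shut, 1.4 folded back (stop). Two grey panels, each 160 mm long, 8 mm thick, tops 110 mm up. The first pivots at the right post, bay frame (0, -160) mm; the fold hinge is at (-160 sin q, -160 + 160 cos q), towards the robot; the second panel's far edge runs on the track at (0, -160 + 320 cos q). Starts ajar; stays where left; about 1 N at the fold moves it.
- door_post (a point): Upright steel post, 16 mm diameter, that continues the fold hinge's pin above the door panels: from 110 to 170 mm above the bench. This point is on its axis, 140 mm above the bench. Push it either way to fold or unfold the door.
- tin_a: One of three outwardly alike steel tins standing side by side in the bay, fixed down: 108 mm (x) by 84 mm (y) outside, 66 mm tall, 4 mm walls and floor. Origin at the centre of its underside; x points to the hinge side of its lid (into the bay), z up. What it holds can be seen only with the lid open.
- lid_a (a joint): Angle of the lid of tin_a, rad: 0 closed, 1.8 fully open (stop). The 4 mm thick, 110 mm long aluminium lid hinges about the tin's y axis through (54, 0, 66) mm in the tin's frame; its front edge (nearest the door) rises and swings back into the bay. Friction hinge: stays where it is left, about 1 N at the handle moves it.
- lid_a_bar (a point): Centre of the black handle bar on the lid of tin_a: a round bar 12 mm diameter, 26 mm long along the tin's y axis, its axis 26 mm above the lid's top and 90 mm from the hinge line; with the lid closed it lies at (-36, 0, 96) mm in the tin's frame. Can be pinched by its two ends from above.
- tin_b: One of three outwardly alike steel tins standing side by side in the bay, fixed down: 108 mm (x) by 84 mm (y) outside, 66 mm tall, 4 mm walls and floor. Origin at the centre of its underside; x points to the hinge side of its lid (into the bay), z up. What it holds can be seen only with the lid open.
- lid_b (a joint): Angle of the lid of tin_b, rad: 0 closed, 1.8 fully open (stop). The 4 mm thick, 110 mm long aluminium lid hinges about the tin's y axis through (54, 0, 66) mm in the tin's frame; its front edge (nearest the door) rises and swings back into the bay. Friction hinge: stays where it is left, about 1 N at the handle moves it.
- lid_b_bar (a point): Centre of the black handle bar on the lid of tin_b: a round bar 12 mm diameter, 26 mm long along the tin's y axis, its axis 26 mm above the lid's top and 90 mm from the hinge line; with the lid closed it lies at (-36, 0, 96) mm in the tin's frame. Can be pinched by its two ends from above.
- tin_c: One of three outwardly alike steel tins standing side by side in the bay, fixed down: 108 mm (x) by 84 mm (y) outside, 66 mm tall, 4 mm walls and floor. Origin at the centre of its underside; x points to the hinge side of its lid (into the bay), z up. What it holds can be seen only with the lid open.
- lid_c (a joint): Angle of the lid of tin_c, rad: 0 closed, 1.8 fully open (stop). The 4 mm thick, 110 mm long aluminium lid hinges about the tin's y axis through (54, 0, 66) mm in the tin's frame; its front edge (nearest the door) rises and swings back into the bay. Friction hinge: stays where it is left, about 1 N at the handle moves it.
- lid_c_bar (a point): Centre of the black handle bar on the lid of tin_c: a round bar 12 mm diameter, 26 mm long along the tin's y axis, its axis 26 mm above the lid's top and 90 mm from the hinge line; with the lid closed it lies at (-36, 0, 96) mm in the tin's frame. Can be pinched by its two ends from above.
- c1_mid (a point): Centre (half-way up) of a loose brass compression coupling left on the bench: a hexagonal prism 24 mm over the flats (28 mm over corners), 30 mm long, about 80 g, found standing on end. z is its long axis; its x axis is square to a pair of flats. May be absent (None).
- c2_mid (a point): Centre (half-way up) of a loose brass compression coupling left on the bench: a hexagonal prism 24 mm over the flats (28 mm over corners), 30 mm long, about 80 g, found standing on end. z is its long axis; its x axis is square to a pair of flats. May be absent (None).
- c3_mid (a point): Centre (half-way up) of a loose brass compression coupling left on the bench: a hexagonal prism 24 mm over the flats (28 mm over corners), 30 mm long, about 80 g, found standing on end. z is its long axis; its x axis is square to a pair of flats. May be absent (None).
- c4_mid (a point): Centre (half-way up) of a loose brass compression coupling left on the bench: a hexagonal prism 24 mm over the flats (28 mm over corners), 30 mm long, about 80 g, found standing on end. z is its long axis; its x axis is square to a pair of flats. May be absent (None).
- sample_mid (a point): Centre of the brass coupling, like the loose ones, that already stands in one of the tins, near the rear (hinge side) of it: it marks the couplings' tin.
- elbow_mid (a point): Small copper elbow (18 mm thick, about 45 mm) lying in one of the other tins; point near its middle.
- tee_mid (a point): Small copper tee (18 mm thick, 62 mm long) lying in one of the other tins; point near its middle.
- elbow_big: Bystander: loose copper elbow, 28 mm thick, about 75 mm, on the bench left of the bay.
- cutter: Bystander: yellow tube cutter with a black handle, 22 mm tall, about 160 mm long, on the bench to the right, in front of the bay.
- vice: Bystander: blue bench vice, about 165 mm tall, 150 mm across the base, fixed on the bench to the right. Its origin is the centre of its underside.
There are look-alikes about, which are no part of the job. Leave any blue or turquoise look-alike of the tin_b alone.

How it is judged (in metres and radians):
On the way, in this order (a step that is already met when the one before it is completed fails the run):
1. the bifold door is folded right back (door angle above 1.25 rad) (value of joint door above 1.25 rad), for 0.2 s.
2. the tin that holds the sample coupling is open (lid above 1.2 rad) (value of joint lid_a above 1.2 rad), for 0.2 s.
At the end, for the whole second after the job is handed in: Every loose coupling present lies inside the tin that holds the sample coupling; sample, elbow and tee are still in their own tins; all three lids are closed (below 0.12 rad) and the bifold door is flat shut (below 0.15 rad) (x of c1_mid in the frame of tin_a between -0.05 and 0.05 m and y of c1_mid in the frame of tin_a between -0.038 and 0.038 m and z of each of c1_mid, c2_mid, c3_mid, c4_mid, sample_mid in the frame of tin_a below 0.06 m and x of c2_mid in the frame of tin_a between -0.05 and 0.05 m and y of c2_mid in the frame of tin_a between -0.038 and 0.038 m and x of c3_mid in the frame of tin_a between -0.05 and 0.05 m and y of c3_mid in the frame of tin_a between -0.038 and 0.038 m and x of c4_mid in the frame of tin_a between -0.05 and 0.05 m and y of c4_mid in the frame of tin_a between -0.038 and 0.038 m and x of sample_mid in the frame of tin_a between -0.05 and 0.05 m and y of sample_mid in the frame of tin_a between -0.038 and 0.038 m and value of joint each of lid_a, lid_b, lid_c below 0.12 rad and x of elbow_mid in the frame of tin_b between -0.05 and 0.05 m and y of elbow_mid in the frame of tin_b between -0.038 and 0.038 m and z of elbow_mid in the frame of tin_b below 0.06 m and x of tee_mid in the frame of tin_c between -0.05 and 0.05 m and y of tee_mid in the frame of tin_c between -0.038 and 0.038 m and z of tee_mid in the frame of tin_c below 0.06 m and value of joint door below 0.15 rad); the robot touches nothing.
It fails at once if two tins are open at once (both lids above 0.6 rad) (value of joint each of lid_a, lid_b above 0.6 rad or value of joint each of lid_a, lid_c above 0.6 rad or value of joint each of lid_b, lid_c above 0.6 rad).
It fails at once if a tin is opened (lid above 0.3 rad) while the door is less than half folded (below 0.8 rad) (value of joint door below 0.8 rad and value of joint any of lid_a, lid_b, lid_c above 0.3 rad).
It fails at once if the big elbow or the tube cutter is moved by more than 3 cm (distance of any of elbow_big, cutter from where it was at the start of the episode above 0.03 m).
Of c1, c2, c3, c4 only 2 to 3 are there at a start; the rules pass over those that are not, and their reading is None.
At some moment in a run one of c1, c2, c3, c4 may be knocked a few centimetres aside while the robot is not near it.
Once in a run the grip may slacken for a moment while it holds something.
It also fails if it takes over 210 s, if anything falls off the work surface, if the arm or the gripper's body presses on something with over 40 N, if the wrist force passes 120 N, or if a joint passes its speed limit or range.

## Working session

There is one attempt and no reset: what is moved stays moved. The work goes in short steps, each a Python script; the robot and the scene stay as the last script left them, time stands still between calls to the robot, and variables do not carry over. Pictures are saved under pics/ and viewed, and the job is handed in when it is done.

```bash
ls; mkdir -p pics
python3 - <<'E'
from cell import robot, grip, kin, viewer
import cv2
s=robot.observe(); print(s['t'],s['tcp_pos'],s['tcp_rot'],s['grip_width'])
for c in ["scene","top","wrist"]:
    im=viewer.read_camera(c); cv2.imwrite(f"pics/{c}0.png",im[:,:,::-1]); i=viewer.camera_info(c); print(c,i)
E
```

```text
pics
0.0 [257.63017149 596.14309991 213.66843491] [ 0.31857046  1.54721163 -0.32126444] 0.9965430886392618
scene {'camera_matrix': array([[516.35648512,   0.        , 320.0348313 ],
       [  0.        , 516.35648512, 246.28927377],
       [  0.        ,   0.        ,   1.        ]]), 'R': array([[ 0.1000321 ,  0.99497974, -0.002982  ],
       [ 0.74087498, -0.07648506, -0.66727378],
       [-0.66415197,  0.06453951, -0.74480656]]), 't': array([-113.14776412, -271.71760631, 1571.12422914])}
top {'camera_matrix': array([[498.91930651,   0.        , 322.57871995],
       [  0.        , 498.91930651, 247.07157135],
       [  0.        ,   0.        ,   1.        ]]), 'R': array([[ 0.0183993 , -0.99972331,  0.01465469],
       [-0.9934271 , -0.01993572, -0.11271723],
       [ 0.11297819, -0.01248444, -0.99351903]]), 't': array([  31.26374954,  513.19787424, 1238.39910711])}
wrist {'camera_matrix': array([[371.32216499,   0.        , 320.16962422],
       [  0.        , 371.32216499, 233.57620572],
       [  0.        ,   0.        ,   1.        ]]), 'R': array([[ 0.39758514,  0.91756343, -0.00184352],
       [ 0.88280147, -0.38197326,  0.27341907],
       [ 0.25017517, -0.11033483, -0.96189324]]), 't': array([-649.01544274,  -30.89684634,  391.41579246])}
```

View pics/scene0.png

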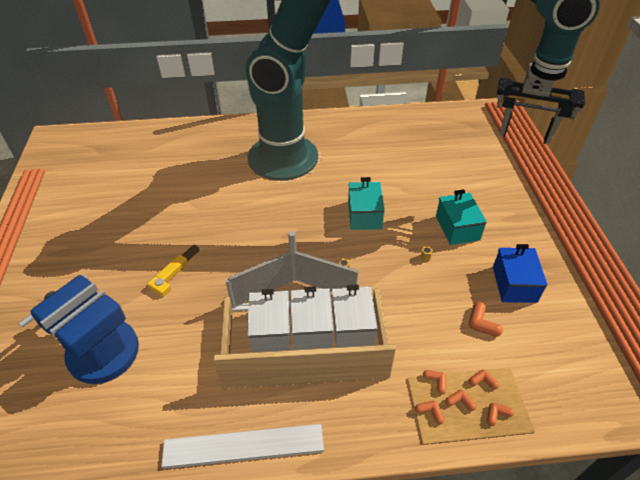

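View pics/top0.png

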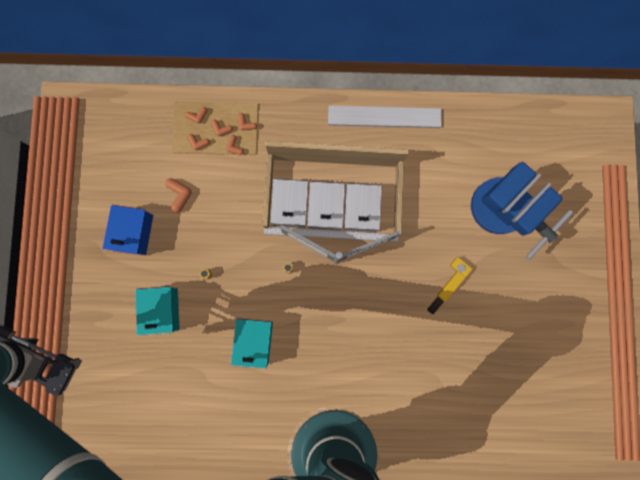

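View pics/wrist0.png

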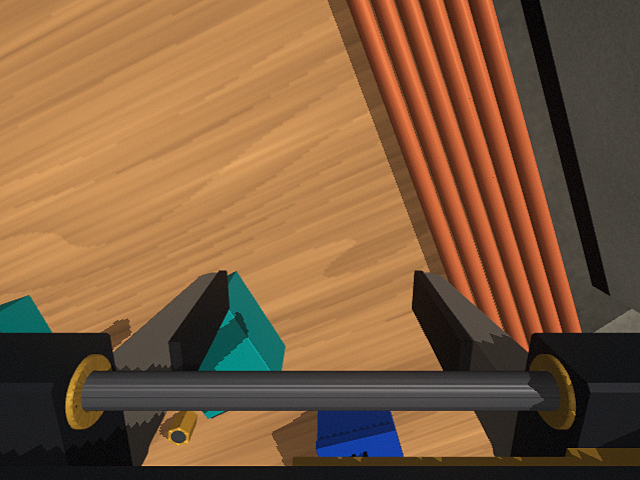

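Scene: bay with three grey-white tins, at top-image (290,203), (327,205), (363,207). The door is ajar, with its fold at about (338,257). Loose couplings show at top (206,273) and (289,267), and something brass may be by the vice at scene (50,296). Teal and blue look-alike boxes are at top (157,310), (252,343) and (128,230). Next I run the networks.

```bash
cat > h.py <<'E'
from cell import robot, grip, kin, viewer
import numpy as np, cv2
from scipy.spatial.transform import Rotation as Ro
np.set_printoptions(precision=1,suppress=True)
def pp(name,cam,shoot=True,minc=0.0,info=None):
    if shoot:
        info=viewer.camera_info(cam); viewer.read_camera(cam)
    info=info or viewer.camera_info(cam); out=[]
    for d in viewer.pinpoint(name,cam):
        if d['confidence']<minc: continue
        X=info['R'].T@(np.array(d['at'])-info['t'])
        out.append((round(float(d['confidence']),2),X))
    return out
def proj(cam,X,info=None):
    i=info or viewer.camera_info(cam); c=i['R']@np.array(X,float)+i['t']; p=i['camera_matrix']@c; return p[:2]/p[2]
def ray(cam,uv,z,info=None):
    i=info or viewer.camera_info(cam)
    d=i['R'].T@np.linalg.solve(i['camera_matrix'],np.array([uv[0],uv[1],1.]))
    o=-i['R'].T@i['t']; return o+d*(z-o[2])/d[2]
def shot(cam,fn,crop=None,scale=1):
    im=viewer.read_camera(cam)[:,:,::-1]
    if crop is not None:
        x0,y0,x1,y1=crop; im=im[y0:y1,x0:x1]
    if scale!=1: im=cv2.resize(im,None,fx=scale,fy=scale,interpolation=cv2.INTER_CUBIC)
    cv2.imwrite(f"pics/{fn}.png",im)
def down(yaw):
    # tool x down, tool y (jaw) horizontal at angle yaw from world x
    x=np.array([0,0,-1.]); y=np.array([np.cos(yaw),np.sin(yaw),0]); z=np.cross(x,y)
    return Ro.from_matrix(np.stack([x,y,z],1)).as_rotvec()
def st():
    s=robot.observe(); print('t%.1f'%s['t'],'tcp',s['tcp_pos'],'F',s['contact_force'],'g%.3f'%s['grip_width']); return s
E
python3 - <<'E'
from h import *
for cam in ["top","scene"]:
    viewer.read_camera(cam)
    for n in ["bay","door_post","tin_a","lid_a_bar","c1_mid","elbow_big","cutter","vice"]:
        r=pp(n,cam,shoot=False); i=viewer.camera_info(cam)
        for c,X in r:
            if c>0.2: print(cam,n,c,X,proj(cam,X))
print(Ro.from_rotvec(robot.observe()['tcp_rot']).as_matrix())
shot("scene","crop_vice",(0,240,180,400),4)
shot("top","crop_bay",(170,130,440,310),2.9)
print(robot.observe()['t'])
E
```

```text
top bay 0.79 [548.8  17.7  -0.6] [331.7 234.7]
top door_post 0.89 [475.2   5.2 137.5] [338.5 258.1]
top tin_a 0.94 [619.2 130.2   0.3] [289.2 207.1]
top tin_a 0.83 [611.1 -55.6  -6.5] [359.8 212.2]
top tin_a 0.75 [343.5 451.2  -0.5] [160.4 311. ]
top tin_a 0.72 [275.7 210.9  -3.2] [254.  339.6]
top tin_a 0.69 [616.9  38.2   0.4] [324.3 208.7]
top tin_a 0.62 [542.3 531.3  -3. ] [133.9 233.3]
top tin_a 0.37 [477.9   8.  135.3] [337.2 257. ]
top lid_a_bar 0.73 [581.4  36.6  95.6] [325.4 215.7]
top elbow_big 0.86 [638.6 404.1  -3.2] [185.  197.9]
top cutter 0.68 [ 417.4 -292.2   -1.8] [450.5 287.5]
top vice 0.98 [ 635.9 -420.1   -0.6] [498.1 205.3]
scene bay 0.65 [550.4  15.9  -3.1] [302.  304.8]
scene door_post 0.93 [480.5   2.8 143.5] [291.8 241. ]
scene tin_a 0.96 [622.6 127.7   1.5] [353.8 325.6]
scene tin_a 0.94 [274.9 206.4  -0.6] [364.1 215.6]
scene tin_a 0.92 [544.  527.8  -2.8] [513.3 284.7]
scene tin_a 0.66 [345.8 443.2   0.7] [456.7 227.5]
scene tin_a 0.63 [625.7  31.7  -1. ] [311.6 331. ]
scene tin_a 0.61 [613.2 -56.8  -1. ] [271.9 329.7]
scene lid_a_bar 0.87 [581.9  31.8  97.9] [309.1 288.8]
scene elbow_big 0.6 [632.6 402.7   2.1] [474.1 318.7]
scene elbow_big 0.34 [612.8 -55.3   3.5] [272.4 328.4]
scene cutter 0.85 [ 424.4 -293.9    3.9] [172.1 271.8]
scene vice 0.94 [ 634.2 -423.8    1.2] [103.  352.1]
[[ 0.   0.4  0.9]
 [ 0.   0.9 -0.4]
 [-1.   0.   0. ]]
1.15
```

View pics/crop_vice.png

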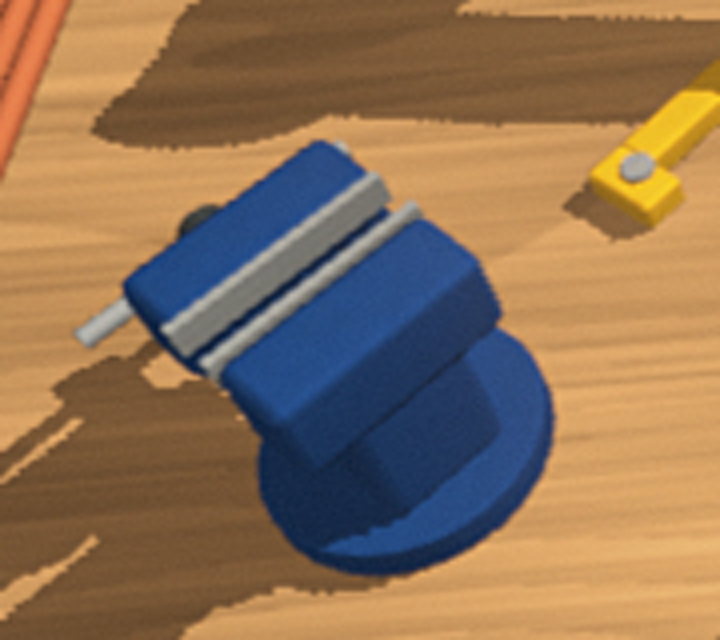

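View pics/crop_bay.png

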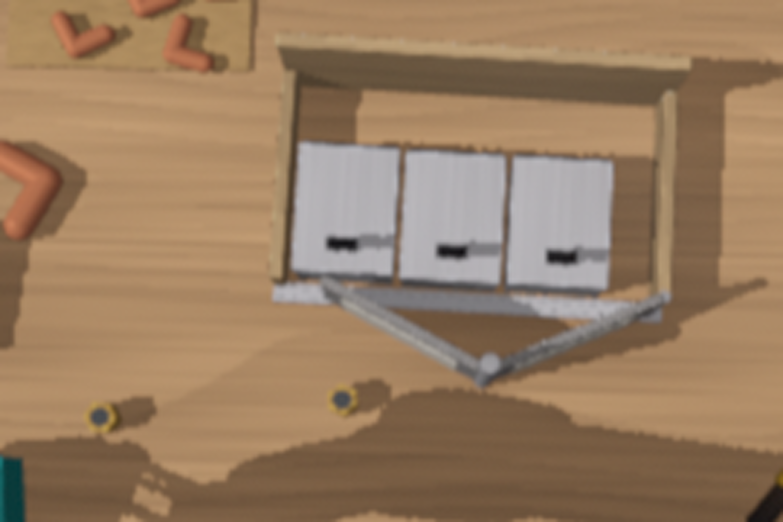

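Only the two couplings at top (206,273) and (289,267) are visible so far. The tins I want are the three silver ones inside the bay; the teal and blue ones outside it are look-alikes. Next I refine the bay pose and check the door path with IK.

```bash
cat >> h.py <<'E'
TH=-0.047; B0=np.array([549.6,16.8])
def setbay(b,th):
    global B0,TH
    B0=np.array(b);TH=th
def b2w(x,y,z=None):
    p=B0+np.array([np.cos(TH)*x-np.sin(TH)*y, np.sin(TH)*x+np.cos(TH)*y])
    return p if z is None else np.array([p[0],p[1],z])
E
python3 - <<'E'
from h import *
print('track',ray('top',(263.8,231),10),ray('top',(398.3,238.6),10))
print('pivot',ray('top',(400,232.8),110))
for uv in [(206.5,273.5),(288.5,267)]: print('c top30',ray('top',uv,30))
print([proj('scene',np.append(ray('top',uv,30)[:2],30)) for uv in [(206.5,273.5),(288.5,267)]])
for n,(x,y,z) in dict(pivot=(0,-160,110),lend=(0,160,10),backl=(200,170,120),backr=(200,-170,120),wl=(10,171,55)).items():
    print(n,b2w(x,y),proj('top',b2w(x,y,z)),proj('scene',b2w(x,y,z)))
for sgn in (0,np.pi):
  for q in np.linspace(0,1.4,8):
    off=18; p=b2w(-160*np.sin(q)+off*np.cos(q), -160+160*np.cos(q)+off*np.sin(q),122)
    yaw=np.pi/2+TH+q+sgn
    r=kin.ik(p,down(yaw)); print('%.2f'%q,p,None if r is None else r)
E
```

```text
track [553.4 193.5  10. ] [ 540.6 -154.7   10. ]
pivot [ 541.3 -142.2  110. ]
c top30 [439.7 331.7  30. ]
c top30 [460.  126.2  30. ]
[array([425.4, 249.8]), array([344.1, 262.6])]
pivot [ 542.1 -143. ] [400.4 232.5] [227.1 277.4]
lend [557.1 176.6] [270.4 229.7] [370.7 298.1]
backl [757.4 177.2] [268.6 140.8] [392.3 348.4]
backr [ 741.4 -162.4] [409.1 150.3] [214. 357.]
wl [567.6 187.1] [264.7 222.8] [377.5 289.6]
0.00 [567.6  16.  122. ] [-0.3  0.4  0.3  1.9 -0.2  0.8  1.6]
0.20 [535.5  17.9 122. ] [-0.3  0.4  0.2  2.  -0.1  0.8  1.7]
0.40 [503.7  13.3 122. ] [-0.3  0.3  0.2  2.  -0.1  0.8  1.9]
0.60 [473.4   2.6 122. ] [-0.3  0.3  0.2  2.1 -0.1  0.7  2.1]
0.80 [445.8 -14.  122. ] [-0.2  0.3  0.2  2.2 -0.1  0.7  2.4]
1.00 [422.1 -35.7 122. ] [-0.2  0.2  0.3  2.2 -0.1  0.7  2.6]
1.20 [403.1 -61.7 122. ] [-0.2  0.2  0.3  2.3 -0.1  0.7  2.9]
1.40 [389.8 -90.9 122. ] [-1.   0.5  1.4  2.3 -0.7  0.8 -2.5]
0.00 [567.6  16.  122. ] [-0.6  0.5  0.7  1.9 -0.4  0.9 -1.3]
0.20 [535.5  17.9 122. ] [-0.6  0.5  0.7  2.  -0.4  0.8 -1.1]
0.40 [503.7  13.3 122. ] [-0.6  0.4  0.7  2.1 -0.3  0.8 -1. ]
0.60 [473.4   2.6 122. ] [-0.6  0.3  0.7  2.1 -0.3  0.8 -0.8]
0.80 [445.8 -14.  122. ] [-0.6  0.3  0.7  2.2 -0.3  0.7 -0.6]
1.00 [422.1 -35.7 122. ] [-0.6  0.3  0.7  2.2 -0.2  0.7 -0.4]
1.20 [403.1 -61.7 122. ] [-0.5  0.2  0.7  2.3 -0.2  0.7 -0.1]
1.40 [389.8 -90.9 122. ] [-0.5  0.2  0.7  2.3 -0.2  0.7  0.2]
```

Run:
```python
from h import *
def P(q,off,z): return b2w(-160*np.sin(q)+off*np.cos(q), -160+160*np.cos(q)+off*np.sin(q),z)
Y=lambda q: down(np.pi/2+TH+q+np.pi)
grip(0.0,20)
robot.movep(P(.46,32,300),Y(.46)); st()
robot.servo_line(P(.46,32,125),feed=150); st()
for q in np.arange(.5,1.37,.08):
    robot.servo_line(P(q,18,125),feed=80,rotation=Y(q))
s=st()
shot('top','t1')
robot.servo_line(P(1.33,40,125),feed=100)
robot.servo_line(P(1.33,40,300),feed=200)
st(); print(pp('door_post','top'),pp('door_post','scene'))
print(b2w(-160*np.sin(1.38),-160+160*np.cos(1.38)))
```

```text
t4.8 tcp [507.2  17.5 299.8] F [-0.3 -0.2  1.1] g0.002
t6.1 tcp [507.8  16.4 125.7] F [-0.1  0.4  0.6] g0.003
t9.6 tcp [396.  -75.7 125. ] F [ 0.6  0.5 -0.4] g0.005
t11.0 tcp [399.3 -59.4 299.1] F [ 0.2  0.1 -0.2] g0.009
[(0.59, array([443.1, 339.1,  12.7])), (0.31, array([ 415.3, -290.5,   -2.3]))] [(0.59, array([392. , -98.6, 144.2])), (0.15, array([634.5, 405.7,   2. ]))]
[ 386.6 -105.3]
```

View pics/t1.png

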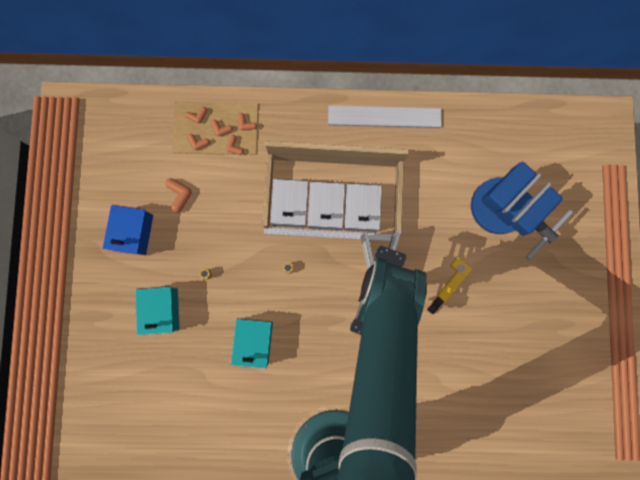

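```bash
cat >> h.py <<'E'
def barpos(tin,q):
    # tin: world xy of tin origin ; returns grasp-point position of the bar
    x=54-90*np.cos(q)+30*np.sin(q); z=66+30*np.cos(q)+90*np.sin(q)
    return np.array([tin[0]+np.cos(TH)*x, tin[1]+np.sin(TH)*x, z])
def gp(p,rot):  # TCP for grasp point p
    return np.array(p)+19*Ro.from_rotvec(rot).as_matrix()[:,0]
E
python3 - <<'E'
from h import *
print(st()['joints'])
for n,uv in dict(L=(287.9,213.8),M=(325.9,216.6),R=(363.8,218.6)).items():
    b=ray('top',uv,96); t=b[:2]+36*np.array([np.cos(TH),np.sin(TH)]); print(n,b,t,proj('scene',b))
    for yaw in (TH+np.pi/2,TH-np.pi/2):
        r=[kin.ik(gp(barpos(t,q),down(yaw)),down(yaw)) for q in (0,.5,1,1.6)]
        print(r[0],r[-1],[x is not None for x in r])
i=viewer.camera_info('wrist'); s=robot.observe(); R=Ro.from_rotvec(s['tcp_rot']).as_matrix()
print('cam in tool',R.T@(-i['R'].T@i['t']-s['tcp_pos']),'fwd',R.T@i['R'][2],'campos top',(lambda k:-k['R'].T@k['t'])(viewer.camera_info('top')))
shot('scene','s2',(180,200,440,400),3)
for cam in('top','scene'):
    viewer.read_camera(cam)
    for d in viewer.silhouettes('c1_mid',cam):
        m=d['mask']; ys,xs=np.nonzero(m); print(cam,round(d['confidence'],2),xs.mean(),ys.mean(),m.sum())
    print(pp('lid_a_bar',cam,False))
E
```

```text
t11.2 tcp [399.5 -59.3 299.1] F [ 0.4 -0.4  0.3] g0.001
[-0.5 -0.1  0.5  2.1  0.1  1.1 -0.3]
L [584.2 127.4  96. ] [620.2 125.7] [353.1 286.5]
[-0.5  0.6  0.3  1.8 -0.2  0.8  1.4] [-0.4  0.7  0.3  1.5 -0.2  1.   1.5] [True, True, True, True]
[-0.6  0.6  0.5  1.9 -0.3  0.8 -1.6] [-0.6  0.7  0.5  1.5 -0.4  1.  -1.5] [True, True, True, True]
M [579.3  35.3  96. ] [615.2  33.6] [310.6 288.2]
[-0.4  0.5  0.3  1.9 -0.2  0.7  1.6] [-0.3  0.6  0.3  1.5 -0.2  1.   1.6] [True, True, True, True]
[-0.5  0.6  0.5  1.9 -0.4  0.8 -1.4] [-0.5  0.7  0.6  1.6 -0.4  1.  -1.4] [True, True, True, True]
R [576.3 -56.6  96. ] [612.2 -58.3] [268.  290.6]
[-0.2  0.5  0.4  1.9 -0.3  0.7  1.8] [-0.2  0.6  0.4  1.5 -0.3  1.   1.8] [True, True, True, True]
[-0.4  0.6  0.5  1.9 -0.4  0.8 -1.2] [-0.4  0.7  0.7  1.6 -0.5  1.  -1.2] [True, True, True, True]
cam in tool [-169.9    0.6  -77.2] fwd [ 1.  -0.   0.3] campos top [ 369.3   56.9 1287.8]
[(0.89, array([584.5,  36.2,  91. ]))]
scene 0.42 171.68813559322035 271.8677966101695 885
[(0.94, array([584.2,  33.2,  99.9]))]
```

View pics/s2.png

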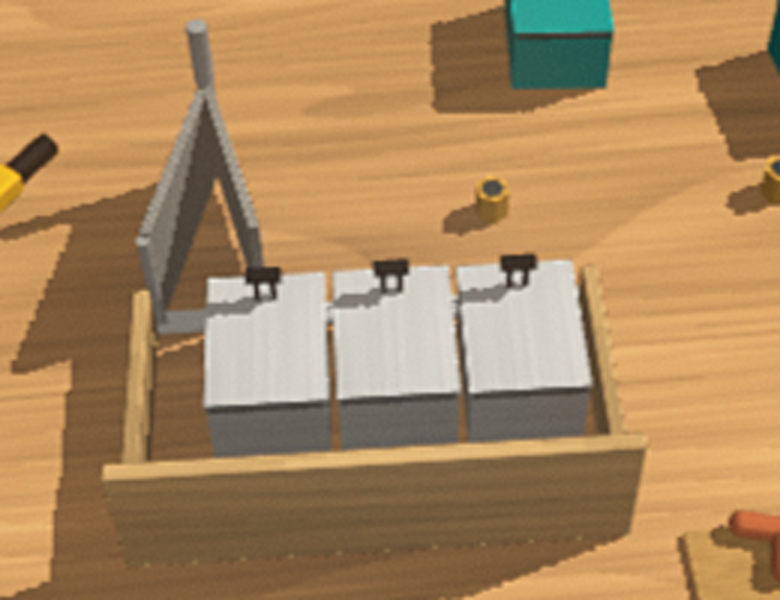

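```bash
cat >> h.py <<'E'
TIN=dict(L=np.array([620.5,126.]),M=np.array([615.8,33.8]),R=np.array([612.2,-58.]))
YB=TH+np.pi/2
E
python3 - <<'E'
from h import *
p=ray('scene',(245.7,208.3),170); d=p[:2]-b2w(0,-160); print('post',p,'q',np.arctan2(-(d@[np.cos(TH),np.sin(TH)]), d@[-np.sin(TH),np.cos(TH)]),np.hypot(*d))
rot=down(YB)
grip(0.65,12)
b=barpos(TIN['M'],0)
robot.movep(gp(b+[0,0,150],rot),rot)
robot.servo_line(gp(b+[0,0,45],rot),feed=150); st()
print(proj('wrist',b)); shot('wrist','w1')
E
```

```text
post [393.1 -95.6 170. ] q 1.3098132883964098 156.35524898814467
t15.0 tcp [580.5  35.4 122.8] F [0.6 0.8 0.6] g0.650
[320.9 267.7]
```

View pics/w1.png

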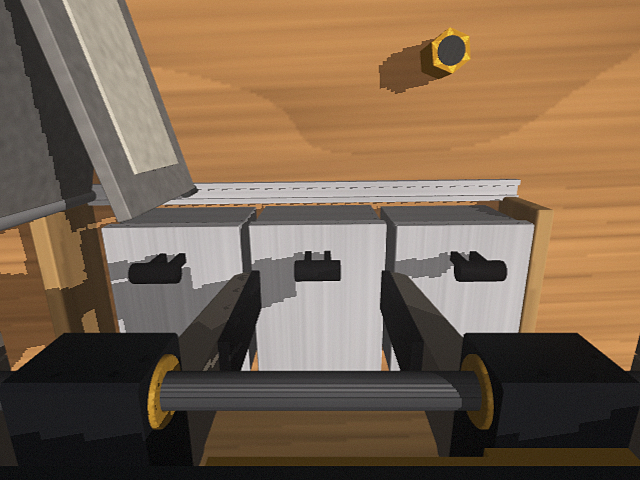

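The middle bar is at wrist (318,270), 3 px from the prediction. The door reads about 1.31 rad, which is a thin margin, so I'll push it further back before opening any lid.

Run:
```python
from h import *
def P(q,off,z): return b2w(-160*np.sin(q)+off*np.cos(q), -160+160*np.cos(q)+off*np.sin(q),z)
Y=lambda q: down(np.pi/2+TH+q+np.pi)
s=robot.observe(); robot.servo_line(s['tcp_pos']+[0,0,120],feed=200)
grip(0,20)
robot.movep(P(1.28,40,260),Y(1.28))
robot.servo_line(P(1.28,40,125),feed=150)
robot.servo_line(P(1.28,22,125),feed=100)
for q in (1.32,1.36,1.39,1.41):
    robot.servo_line(P(q,18,125),feed=60,rotation=Y(q)); s=st()
    if np.linalg.norm(s['contact_force'][:2])>6: break
robot.hold(.3)
robot.servo_line(P(1.37,45,125),feed=100)
robot.servo_line(P(1.37,45,260),feed=200)
rot=down(YB); b=barpos(TIN['M'],0)
robot.movep(gp(b+[0,0,120],rot),rot)
shot('scene','s3')
p=pp('door_post','scene'); print(p); print(b2w(-160*np.sin(1.4),-160+160*np.cos(1.4)))
st()
```

```text
t20.1 tcp [394.6 -78.6 125.1] F [ 0.1 -0.2  0.5] g0.005
t20.4 tcp [392.1 -84.6 125. ] F [ 0.8 -0.4  0.7] g0.006
t20.6 tcp [390.4 -89.2 125. ] F [ 0.2  0.2 -0.2] g0.006
t20.9 tcp [389.4 -92.2 125. ] F [-0.1  0.4 -1.2] g0.004
[]
[ 385.9 -108.5]
t24.2 tcp [579.7  35.3 197.2] F [-0.1 -0.4 -0.2] g0.004
```

View pics/s3.png

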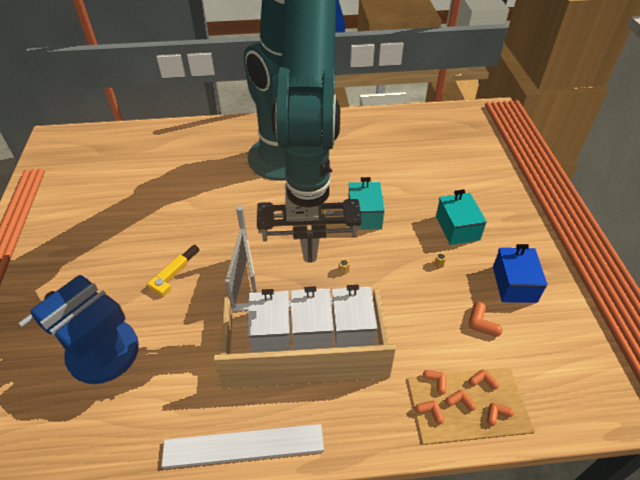

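The door is now fully back, with the post at about (240,212). The outer coupling has been knocked from (426,254) to (440,261). Now I open the middle tin.

```bash
cat >> h.py <<'E'
def openlid(k,qe=1.55):
    rot=down(YB); t=TIN[k]; b=barpos(t,0)
    grip(0.62,14)
    robot.movep(gp(b+[0,0,110],rot),rot)
    robot.servo_line(gp(b+[0,0,1],rot),feed=120)
    grip(0.0,14); s=st()
    for q in np.arange(.12,qe+.001,(qe-.12)/12):
        robot.servo_line(gp(barpos(t,q)+[0,0,1],rot),feed=90)
    st(); grip(0.62); 
    robot.servo_line(gp(barpos(t,qe)+[0,0,110],rot),feed=200)
def closelid(k,qs):
    rot=down(YB); t=TIN[k]; b=barpos(t,qs)
    grip(0.62,14)
    robot.movep(gp(b+[0,0,110],rot),rot)
    robot.servo_line(gp(b+[0,0,1],rot),feed=120)
    grip(0.0,14); st()
    for q in np.linspace(qs-.1,0,12):
        robot.servo_line(gp(barpos(t,q)+[0,0,1],rot),feed=90)
    s=st(); grip(0.62)
    robot.servo_line(gp(barpos(t,0)+[0,0,110],rot),feed=200)
E
python3 - <<'E'
from h import *
openlid('M'); st()
shot('wrist','w2'); shot('top','t2',(250,130,420,290),4); shot('scene','s4',(180,200,440,400),3)
E
```

```text
t27.1 tcp [579.9  33.9  78.2] F [ 0.1 -4.7  1.9] g0.283
t30.6 tcp [698.4  29.7 139. ] F [-0.6 -4.5  4.1] g0.278
t31.9 tcp [697.2  30.1 246.5] F [ 0.3 -0.  -0.1] g0.618
```

View pics/w2.png

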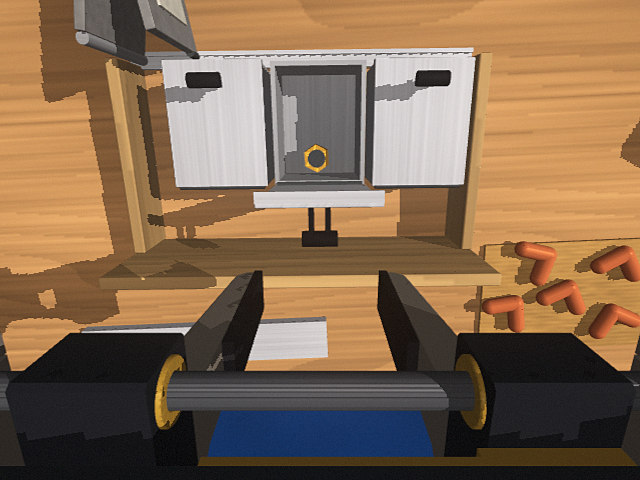

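View pics/s4.png

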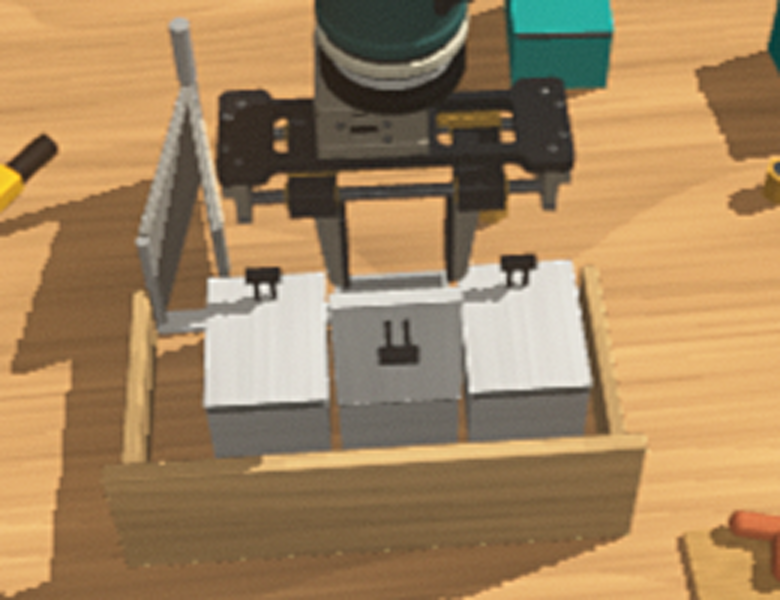

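The middle tin is open and holds the hexagonal brass sample (wrist image (316,158)). Now I look at the loose couplings close up.

Run:
```python
from h import *
print('sample',ray('wrist',(316,158),34), 'tin M',TIN['M'])
for cs in [(172,72),(106,72)]: pass
co=ray('scene',(440.5,257.5),30); print('outer',co)
rot=down(YB); grip(0.5)
robot.movep(np.array([520,126,170.]),rot)
i=viewer.camera_info('wrist'); shot('wrist','wc1'); viewer.read_camera('wrist')
print(proj('wrist',[460,126,30])); print(pp('c1_mid','wrist',False))
robot.movep(np.array([co[0]+60,co[1],170.]),rot)
shot('wrist','wc2'); print(proj('wrist',co)); print(pp('c1_mid','wrist',False))
shot('top','t3'); st()
```

```text
sample [648.4  27.7  34. ] tin M [615.8  33.8]
outer [468.2 362.5  30. ]
[317.9 146.3]
[(0.46, array([589.2, 124.9,  95.3]))]
[320.6 147.7]
[]
t34.6 tcp [529.3 359.9 170.4] F [0.5 0.7 0.2] g0.500
```

View pics/wc1.png

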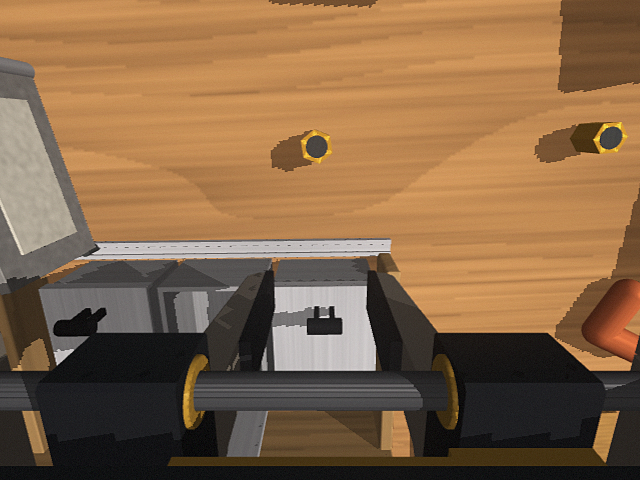

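View pics/wc2.png

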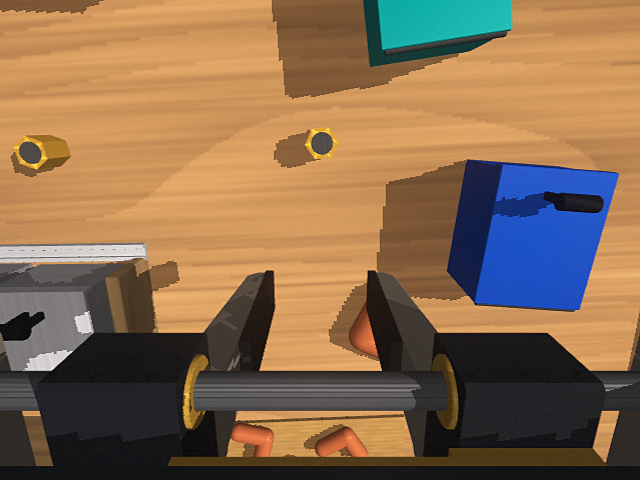

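View pics/t3.png

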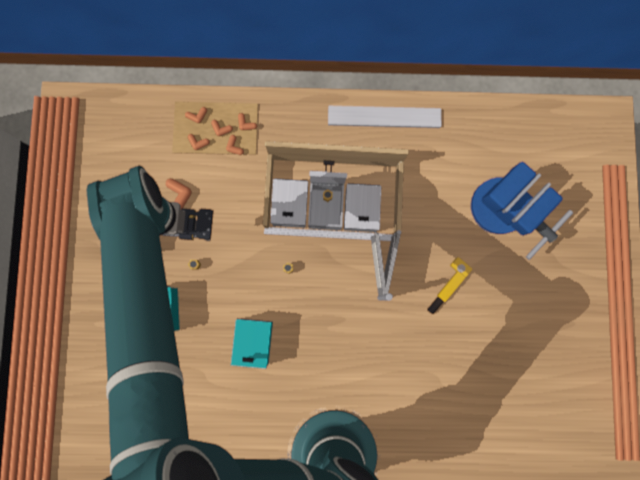

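```bash
cat >> h.py <<'E'
def hexfit(im,info,uv,fn=None):
    """im RGB; centre & flat-normal angle (mod 60deg) of coupling's top face near uv"""
    x0,y0=int(uv[0])-30,int(uv[1])-30; c=im[y0:y0+60,x0:x0+60]
    hsv=cv2.cvtColor(c,cv2.COLOR_RGB2HSV)
    m=((hsv[...,0]>18)&(hsv[...,0]<30)&(hsv[...,1]>170)&(hsv[...,2]>170)).astype(np.uint8)
    dark=((hsv[...,2]<90)&(hsv[...,1]<110)).astype(np.uint8)
    if fn: cv2.imwrite(f'pics/{fn}.png',np.hstack([cv2.resize(a,None,fx=6,fy=6,interpolation=cv2.INTER_NEAREST) for a in (c[:,:,::-1],cv2.cvtColor((m*150+dark*255).clip(0,255).astype(np.uint8),cv2.COLOR_GRAY2BGR))]))
    # bore centre
    n,l,stt,cen=cv2.connectedComponentsWithStats(dark)
    k=1+int(np.argmin([np.hypot(*(cen[j]-[30,30]))-0.02*stt[j,4] for j in range(1,n)]))
    ctr=ray('wrist',cen[k]+[x0,y0],30,info)
    ys,xs=np.nonzero(m); pts=np.array([ray('wrist',(a+x0,b+y0),30,info)[:2] for a,b in zip(xs,ys)])-ctr[:2]
    pts=pts[np.hypot(*pts.T)<15.5]
    best=None
    for a in np.radians(np.arange(0,60,1)):
        # hex radial: fraction of points inside vs outside hexagon (12 mm apothem)
        ns=np.array([[np.cos(a+j*np.pi/3),np.sin(a+j*np.pi/3)] for j in range(6)])
        e=np.maximum((pts@ns.T).max(1)-11.5,0).sum()
        if best is None or e<best[0]: best=(e,a)
    return ctr,best[1],best[0],stt[k,4],len(pts)
E
python3 - <<'E'
from h import *
info=viewer.camera_info('wrist'); im=viewer.read_camera('wrist')
print(hexfit(im,info,(321,143),'hx2')); st()
E
```

```text
(array([464. , 363.6,  30. ]), np.float64(0.05235987755982989), np.float64(6.1124950327242455), np.int32(356), 330)
t34.6 tcp [529.1 360.4 170.5] F [0.1 0.4 0.2] g0.502
```

View pics/hx2.png

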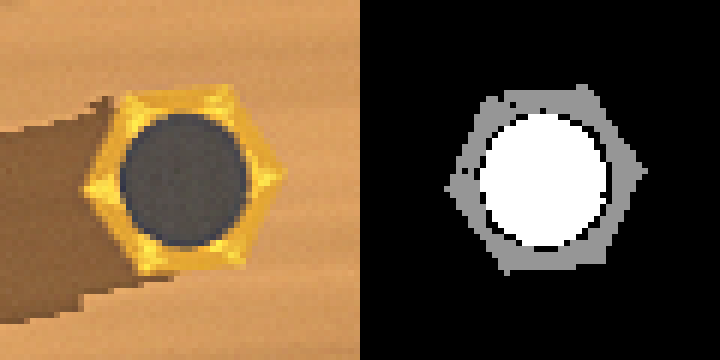

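```bash
cat >> h.py <<'E'
def pick(c,yaw):
    rot=down(yaw); grip(0.5,25)
    robot.movep(gp([c[0],c[1],110],rot),rot)
    robot.servo_line(gp([c[0],c[1],28],rot),feed=120)
    grip(0.0,25); robot.servo_line(gp([c[0],c[1],180],rot),feed=180); return st()
def place(dx,dy,z=38,k='M'):
    rot=down(YB); t=TIN[k]; x=t[0]+np.cos(TH)*dx-np.sin(TH)*dy; y=t[1]+np.sin(TH)*dx+np.cos(TH)*dy
    robot.movep(gp([x,y,190],rot),rot); s=st()
    if s['grip_width']<.2: print('LOST'); return
    robot.servo_line(gp([x,y,z],rot),feed=110); st()
    grip(0.40); robot.servo_line(gp([x,y,190],rot),feed=180); st()
E
python3 - <<'E'
from h import *
for y in (1.10,2.15,1.10-np.pi,2.15-np.pi): print(y,kin.ik(gp([464,363.6,28],down(y)),down(y)))
s=pick((464,363.6),1.10); shot('wrist','wg1')
E
```

```text
1.1 [-1.1  0.7  0.5  1.9 -0.5  0.7  0.8]
2.15 [-1.   0.7  0.3  1.9 -0.3  0.6  1.7]
-2.041592653589793 [ 0.   1.  -1.1  1.8  1.1  1.1  2.7]
-0.9915926535897932 [-1.4  0.9  0.9  1.9 -1.   0.9 -0.9]
t37.6 tcp [463.2 363.2 159.9] F [-0.4 -0.5 -1. ] g0.259
```

View pics/wg1.png

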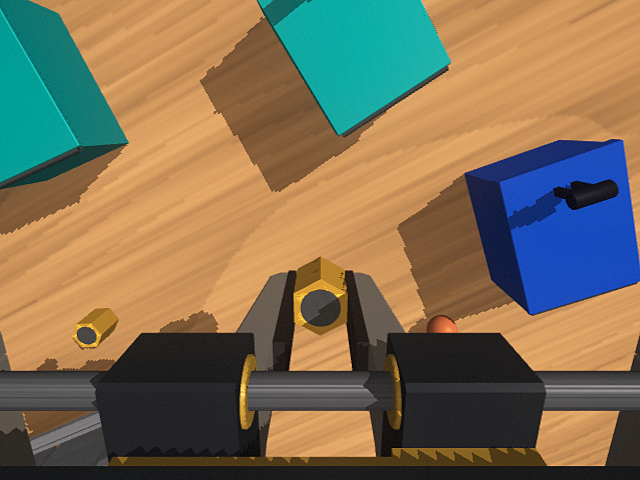

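The coupling is held squarely between the pads at (320,300), at a width of 24 mm. Next I place it in the tin, then measure the near coupling.

Run:
```python
from h import *
place(-33,0)
shot('top','t4',(250,130,420,290),4)
rot=down(YB)
robot.movep(np.array([520,126,170.]),rot)
info=viewer.camera_info('wrist'); im=viewer.read_camera('wrist')
print(hexfit(im,info,(317,147),'hx1')); st()
```

```text
t39.0 tcp [582.6  36.8 170.6] F [ 0.1  0.6 -0.5] g0.260
t40.5 tcp [583.4  35.4  19.7] F [ 0.5  0.6 -0.3] g0.255
t41.9 tcp [582.1  35.5 170.1] F [0.  0.5 0.9] g0.400
(array([459.7, 125. ,  30. ]), np.float64(0.6283185307179586), np.float64(7.61032166078825), np.int32(353), 315)
t42.5 tcp [520.1 125.5 169.6] F [-0.1 -0.4 -0.2] g0.400
```

View pics/hx1.png

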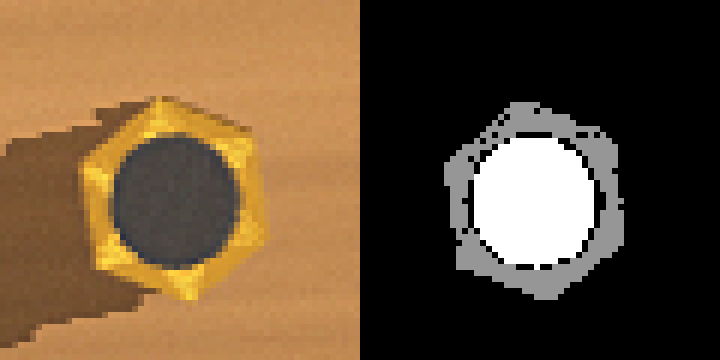

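View pics/t4.png

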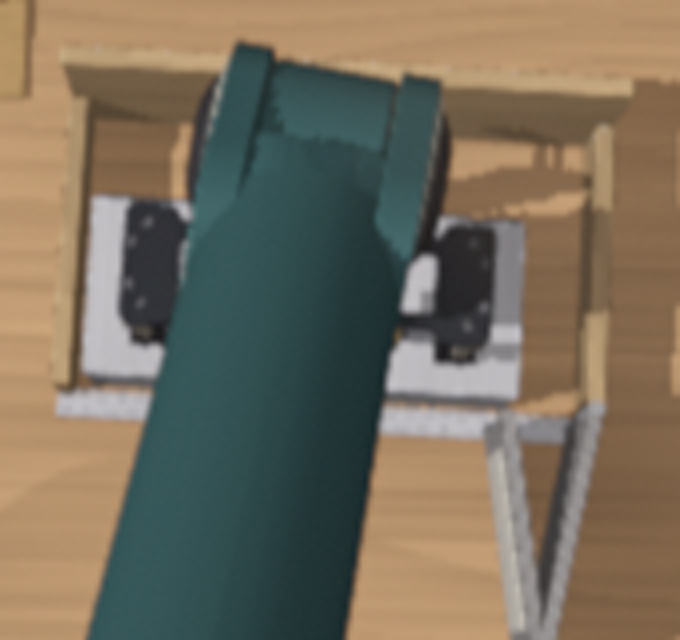

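Run:
```python
from h import *
s=pick((459.7,125.0),1.675); shot('wrist','wg2')
shot('top','t5',(250,130,420,290),4)
```

```text
t45.6 tcp [458.9 124.8 160.1] F [-0.3  0.4 -0.3] g0.257
```

View pics/wg2.png

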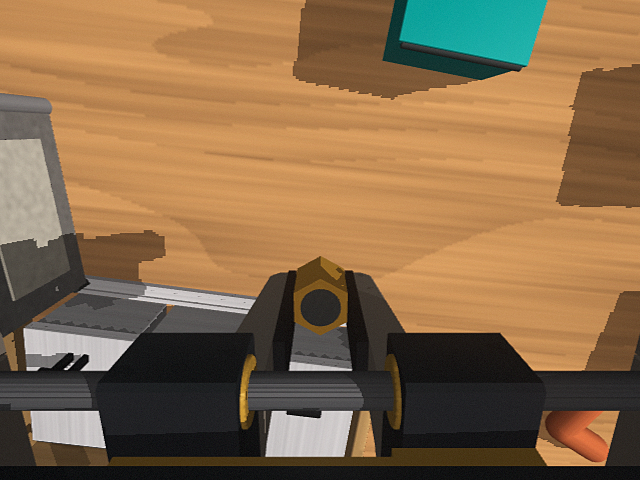

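View pics/t5.png

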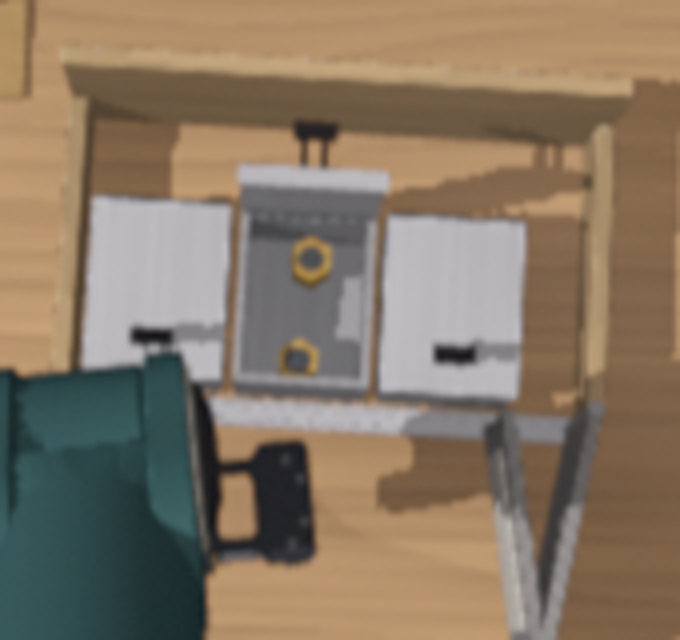

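The first coupling stands at the front of the tin and the sample at the rear. The second goes in the middle.

Run:
```python
from h import *
place(-1,0)
rot=down(YB)
robot.movep(np.array([600,330,330.]),rot)
shot('top','t6'); im=viewer.read_camera('top')
cv2.imwrite('pics/t6c.png',cv2.resize(im[130:290,250:420,::-1],None,fx=4,fy=4,interpolation=cv2.INTER_CUBIC))
shot('scene','s6'); st()
```

```text
t46.5 tcp [613.3  34.6 169.8] F [-0.3  0.4 -1.4] g0.261
t48.0 tcp [615.4  33.9  19.7] F [ 0.2 -0.5 -1.3] g0.257
t49.4 tcp [614.  34. 170.] F [ 0.1  0.1 -0.9] g0.399
t50.8 tcp [600.5 328.  329.5] F [-1.   0.7 -0.4] g0.397
```

View pics/t6.png

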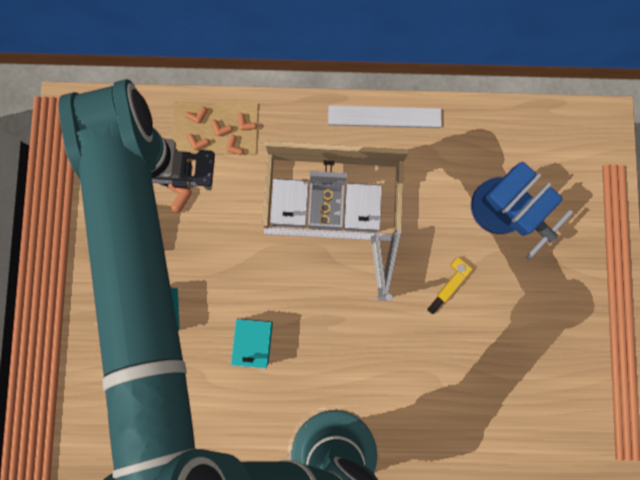

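View pics/t6c.png

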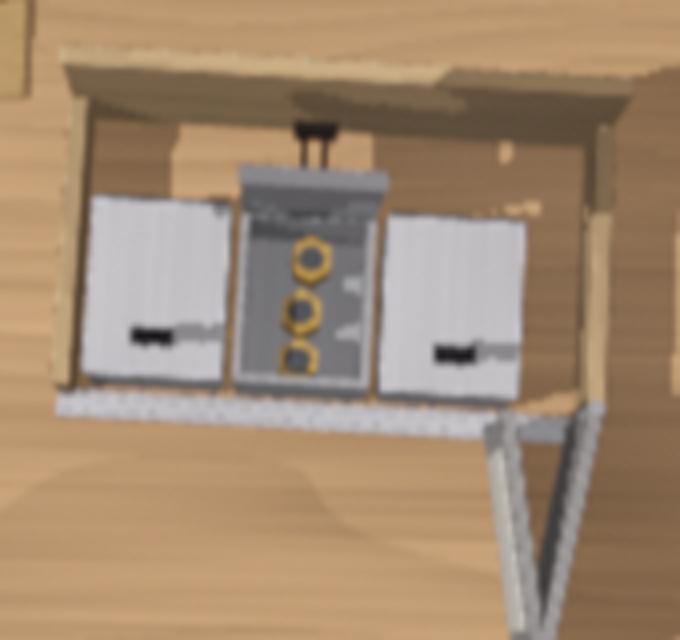

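View pics/s6.png

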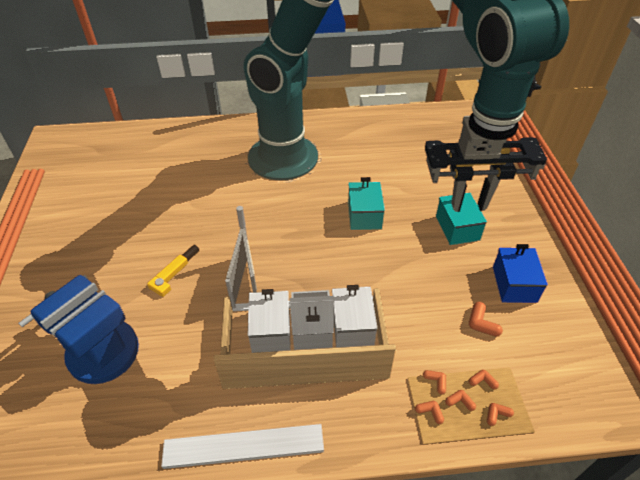

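Run:
```python
import cv2,numpy as np
for f in ('top0','t1','t6','scene0','s6'):
    h=cv2.cvtColor(cv2.imread(f'pics/{f}.png'),cv2.COLOR_BGR2HSV)
    m=((h[...,0]>18)&(h[...,0]<32)&(h[...,1]>150)&(h[...,2]>60)).astype(np.uint8)
    n,l,s,c=cv2.connectedComponentsWithStats(cv2.dilate(m,np.ones((3,3))))
    print(f,[(c[i].round().tolist(),int(s[i,4])) for i in range(1,n) if s[i,4]>12])
```

```text
top0 [([454.0, 279.0], 731), ([208.0, 274.0], 47)]
t1 [([454.0, 279.0], 709), ([208.0, 274.0], 46), ([292.0, 270.0], 14)]
t6 [([327.0, 199.0], 35), ([325.0, 212.0], 35), ([454.0, 279.0], 732)]
scene0 [([560.0, 95.0], 96), ([523.0, 98.0], 131), ([426.0, 253.0], 127), ([167.0, 276.0], 823), ([347.0, 263.0], 33)]
s6 [([505.0, 151.0], 73), ([450.0, 154.0], 20), ([464.0, 165.0], 83), ([498.0, 164.0], 49), ([499.0, 171.0], 34), ([456.0, 173.0], 43), ([167.0, 275.0], 838)]
```

Run:
```python
from h import *
closelid('M',1.55); st()
shot('wrist','w7'); shot('scene','s7',(180,200,440,400),3)
```

```text
t54.2 tcp [697.9  29.6 138.8] F [-0.8 -1.2  1.8] g0.280
t57.6 tcp [580.7  33.9  78.1] F [ 0.5 -6.9 -0.2] g0.278
t59.0 tcp [579.1  35.8 186.2] F [ 0.6 -0.1  0.4] g0.618
```

View pics/s7.png

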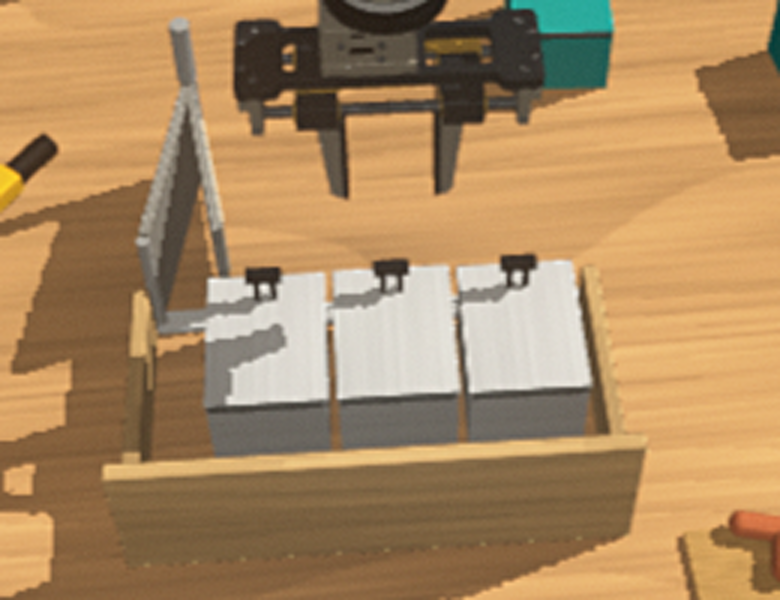

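View pics/w7.png

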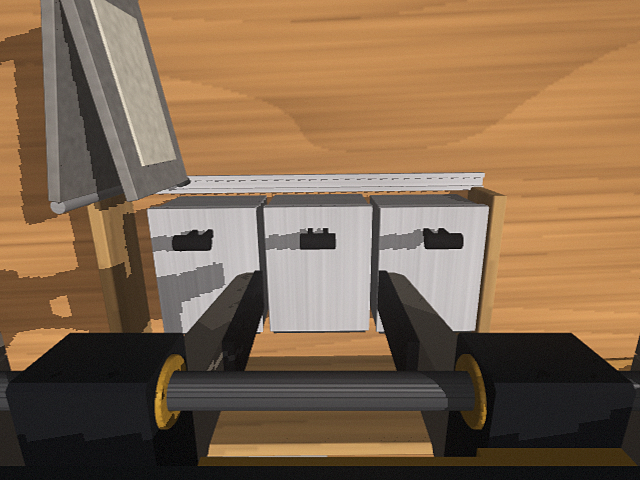

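Run:
```python
from h import *
def P(q,off,z): return b2w(-160*np.sin(q)+off*np.cos(q), -160+160*np.cos(q)+off*np.sin(q),z)
ok={}
for sg in (0,np.pi,-np.pi/2,np.pi/2):
    print(sg,[None if (r:=kin.ik(P(q,-18 if q<1.38 else -36,125),down(np.pi/2+TH+q+sg))) is None else r.round(1).tolist() for q in (1.4,1.2,.8,.4,0)])
```

```text
0 [[1.1, 0.3, -0.9, 2.2, 0.4, 0.8, 2.9], [0.4, 0.2, -0.2, 2.2, 0.1, 0.7, 2.8], [-0.6, 0.2, 0.6, 2.2, -0.2, 0.7, 2.6], [-0.7, 0.3, 0.7, 2.1, -0.3, 0.8, 2.2], [-0.7, 0.5, 0.7, 2.0, -0.4, 0.8, 1.8]]
3.141592653589793 [[-0.8, 0.4, 1.3, 2.3, -0.5, 0.8, 0.7], [-0.9, 0.4, 1.3, 2.3, -0.6, 0.8, 0.4], [-1.1, 0.6, 1.4, 2.3, -0.7, 0.9, -0.0], [-1.1, 0.7, 1.4, 2.2, -0.9, 1.0, -0.4], [-1.0, 0.8, 1.3, 2.0, -0.9, 1.1, -0.9]]
-1.5707963267948966 [[-0.5, 0.3, 0.9, 2.3, -0.3, 0.7, 2.0], [-0.7, 0.3, 1.0, 2.3, -0.3, 0.7, 1.7], [-0.8, 0.3, 1.0, 2.3, -0.4, 0.7, 1.2], [-0.9, 0.5, 1.0, 2.2, -0.5, 0.8, 0.8], [-0.9, 0.6, 1.1, 2.0, -0.7, 0.9, 0.5]]
1.5707963267948966 [[-0.8, 0.5, 1.4, 2.3, -0.7, 0.9, -0.8], [-1.0, 0.5, 1.4, 2.3, -0.7, 0.8, -1.1], [-1.1, 0.6, 1.4, 2.3, -0.7, 0.9, -1.6], [0.8, 0.6, -1.1, 2.1, 0.6, 0.9, 2.8], [0.1, 0.4, -0.2, 2.0, 0.1, 0.8, 2.9]]
```

Run:
```python
from h import *
def P(q,off,z): return b2w(-160*np.sin(q)+off*np.cos(q), -160+160*np.cos(q)+off*np.sin(q),z)
Y=lambda q: down(np.pi/2+TH+q+np.pi)
grip(0,20)
s=robot.observe(); robot.servo_line(s['tcp_pos']+[-40,0,90],feed=200)
robot.movep(P(1.39,-40,270),Y(1.39)); print(st()['joints'])
robot.servo_line(P(1.39,-40,125),feed=150); st()
for q in list(np.arange(1.38,0.05,-.11))+[.05,0.02,0.0]:
    robot.servo_line(P(q,-18,125),feed=90,rotation=Y(q))
    s=robot.observe(); f=np.linalg.norm(s['contact_force'][:2])
    if q<0.06 or f>5: print(q,f,s['joints'])
    if f>15: break
st(); shot('top','t8')
```

```text
t62.2 tcp [ 377.4 -145.7  270. ] F [0.8 0.8 0.1] g0.009
[-0.9 -0.2  1.1  2.1  0.2  1.1 -0.1]
t63.9 tcp [ 377.5 -145.8  125.3] F [-0.2 -0.2  1. ] g0.003
0.05999999999999872 0.585797231490424 [-1.   0.8  1.3  2.  -0.9  1.1 -0.8]
0.05 0.6771732618189116 [-1.   0.8  1.3  2.  -0.9  1.1 -0.8]
0.02 0.3997512358414884 [-1.   0.8  1.3  2.  -0.9  1.1 -0.9]
0.0 0.27461860646187247 [-1.   0.8  1.3  2.  -0.9  1.1 -0.9]
t69.2 tcp [531.7  17.6 125. ] F [ 0.2 -0.2  0.3] g-0.001
```

View pics/t8.png

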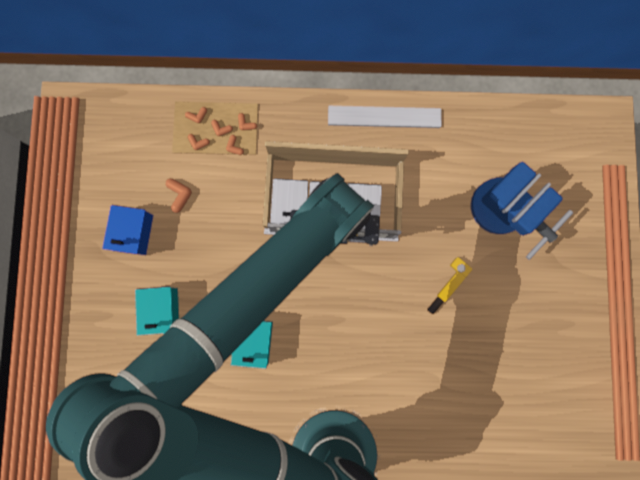

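Run:
```python
from h import *
s=robot.observe(); p=s['tcp_pos'].copy(); ex=np.array([np.cos(TH),np.sin(TH),0])
for d in range(1,9):
    robot.servo_line(p+d*ex,feed=20); robot.hold(.1); f=robot.observe()['contact_force']; print(d,f)
    if f[0]<-5: break
robot.servo_line(p-60*ex,feed=120); q=robot.observe()['tcp_pos']
robot.servo_line(q+[0,0,150],feed=180)
robot.movep(np.array([420,330,350.]),down(YB-.5)); st()
shot('top','t9'); shot('scene','s9',(180,200,440,400),3); print(pp('door_post','scene'),pp('door_post','top'),b2w(0,0))
print(pp('elbow_big','scene'),pp('cutter','scene'))
```

```text
1 [-0.1  0.3 -0.3]
2 [-4.5  0.6  3. ]
3 [-7.9  2.4  7.7]
t73.4 tcp [420.6 328.6 348.6] F [ 0.  -0.2  0.5] g0.002
[] [(0.83, array([547.7,  18.5, 136.4])), (0.28, array([580.7, -51.5,  93. ]))] [549.6  16.8]
[(0.85, array([636.2, 403.7,  -0.9]))] [(0.56, array([ 425.4, -294.5,    3.6]))]
```

View pics/t9.png

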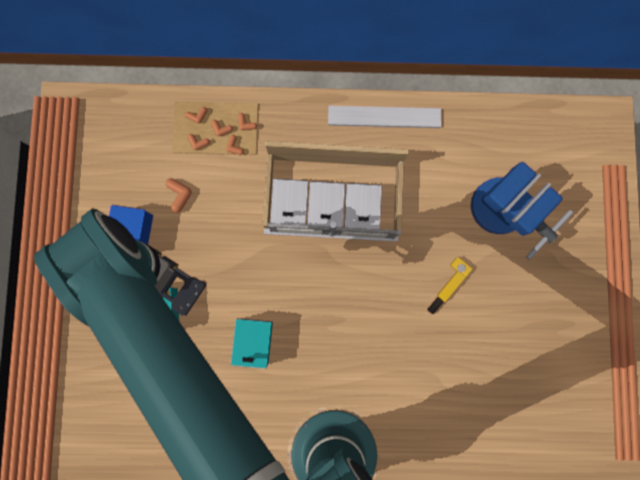

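View pics/s9.png

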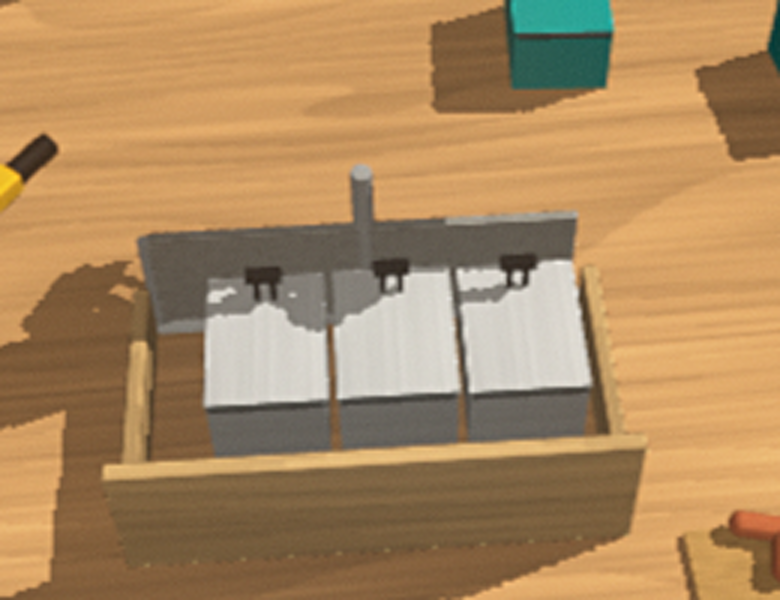

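The door is flat shut, with its post at the track line, and all three lids are closed. The cutter and big elbow are where they started, and no loose couplings remain. I'm handing in.

Run:
```python
from h import *
robot.job_done(); st()
```

```text
the job is handed in; nothing more can be done
the job is handed in; nothing more can be done
```

I handed the job in after about 74 s of robot time. Both loose brass couplings are in the middle tin with the sample, and the tins and door are shut. No verdict was reported.

- **Door open:** I pushed the fold post back. The first push left the door at only about 1.31 rad, so I pushed again to about 1.4 rad before touching any lid.
- **Tins:** I opened the middle tin first, to about 1.55 rad, and it held the sample coupling. I never opened the other two.
- **Couplings:** One had been knocked a few centimetres aside during the run, so I measured it again before picking it up. Both are standing in a row with the sample. A colour search of the top and scene pictures found no third loose coupling.
- **Shutting:** I closed the lid, then pushed the door shut until it met its stop at about 8 N.

**Last checks:**
- The door post is within 2–3 mm of the shut line.
- All three handle bars are level in the picture.
- The big elbow and the tube cutter are within 5 mm of where they were first seen.
- The network that should find the couplings mostly missed them, so I located them from the pictures with the calibration. It also missed the door post in some views, including the last scene picture; the top view found it, and the scene picture shows the door shut.

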